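Put the spare belt pulley away and shut its case

ROBOT

A 6-joint arm with a two-finger parallel gripper is mounted at the origin on the work surface. World frame = base frame: x ahead of the robot, y to its left, z up, the work surface at z = 0. Lengths are in m, angles in rad, forces in N, time in s.
With the tool pointing down it reaches from about 0.325 to 0.85 m from the base axis. Payload 4.4 kg.
Tool frame: the origin (TCP) lies on the front face of the gripper's body, between the roots of the fingers; the fingertips stand 97 mm ahead of it and the grasp point (between the pads) lies 78 mm ahead of it; x points along the fingers, z is the direction in which the jaws open and shut, and the axes are right-handed (so a half turn about x gives the same grasp; the last joint's range is limited). The gripper opens to 94 mm and grips with 3 to 60 N. Pads are 16 mm wide; open, the fingers measure 119 mm over their backs; the gripper's body (75 mm by 177 mm) begins 78 mm behind the grasp point.
Start: joints at [-1.411, 0.207, 1.542, -0, 1.393, -0.15], TCP at [0.175, -0.548, 0.303] pointing down, gripper open.
Joint ranges: [-2.73, 2.73], [-0.86, 2.22], [0.23, 2.46], [-1.11, 4.25], [0.08, 2.63], [-2.82, 2.82]. Speed limits (rad/s): [2.79, 2.79, 3.14, 3.14, 3.14, 3.14].

INTERFACE

Orientations are given as a unit quaternion [w, x, y, z].
In Python, from station import env gives the robot as it stands.
- The arm moves only by the shell command python3 -m creep 'ROWS' [OPENING]. ROWS is JSON, a list of rows, each a list of 4 numbers: the shift along the tool's x, y, z in cm, then the turn about the tool's x in rad. In form: [[x, y, z, yaw], ...]. A call has exactly 8 rows; each row shifts and turns the pose as measured when the row begins, along the tool's axes as they then stand; what a row does not reach is not made up. A row lasts 1/8 s, in which the tool goes at most 62.5 mm and 10.7 degrees, less where a joint would pass 70% of its speed; a pose out of reach is approached as far as the arm can. A call is refused whole if a number of a shift passes 6.25 or a number of a turn 0.188, either way. A call with a gripper value outside its range is refused whole. OPENING is the opening, from 0 (shut) to 1 (fully open), set as the call begins (- or left out, the last holds). The fingers move at their own pace and stop on an object; the grip force is fixed at half the most. Time passes only in rows, so rows that do not move let the fingers close, or fill a call up. It gives the time, the measured TCP pose, the force and the opening at its end, in the units of the state.
- env.get_state(): the state, without advancing time (a new reading comes with each control period).
- env.camera(name): name is "scene" or "top" or "wrist"; returns the picture (420x560x3 uint8, blue, green, red); there is no depth.
- env.get_calibration(name): a dict with "mtx" (3x3 intrinsics, pixels), "R" (3x3) and "t" (3): a world point X has camera coordinates R X + t. Camera axes: x right, y down, z forward; pixel columns grow to the right and rows downward; lengths in m; the calibration is good to about 2 mm. A picture is of the moment at which its call begins: read the wrist's pose just before it. get_calibration takes no time and is no camera call; for the wrist camera it gives the pose at the moment of the call.
- env.hand_in(): hands the job in, once; it reports no verdict.
The state is a dict: "clock": time; "q": joint angles; "qvel": joint speeds; "joint_torque": joint torques, N m; "eef_pos": TCP position; "eef_rot": TCP orientation; "contact_force": force on the tool from outside, world axes, zero at the start; "torque": the same for the moment, N m; "opening": finger opening in m.
Only numpy, scipy, OpenCV 4.12 (cv2) and the standard library are available. Lean on these libraries where they do the work, as an engineer would, in place of code of your own. Each camera call takes 0.05 s, during which the arm holds its last target. There are 200 camera calls.

TASK

Slide the red belt pulley across the bench through the doorway into the empty wide bay of the blue steel case, lying flat and far enough in to clear the door. Then push the case's door shut until it is home on its ball catch, and after that press the lid down until it too is home on its catch. Do not shove or knock over the oil bottle, the yellow parts bin or the steel angle plate standing round about.

Things in the scene. Friction and masses are not known exactly. Their poses are not given: they have to be found in the camera images.
- case: Blue steel case bolted to the bench, 190 mm deep (its x), 260 wide (y), 125 high, walls 5 mm, no floor. Origin: middle of its underside; x points from the doorway to the back, z up. The doorway is the whole front (x = -95 mm); the top is open while the lid is up. Door catch inside the y = -130 wall near the front, height 85 to 113, reaching to y = -98; lid catch on the facing wall.
- bay (a point): Middle of the empty wide bay on the bench inside the case, at x = 0, y = -41 mm of the case. The bay is clear from y = -125 to +42 mm; a partition 105 mm high (x from -60 to 90 mm of the case) parts it from a narrow bay filled with a wooden tap block.
- door (a joint): Angle of the blue door (rad): 0 shut, grows as the free edge swings out to -x of the case. Panel 256 wide, 10 thick, 4 to 119 mm above the bench, flat outside; a steel striker juts 36 mm from its inner face near the free edge at height 82 to 115. It stays where left; below 0.1 rad the catch resists with about 8 N, and past about 0.04 rad it snaps the door home.
- door_hinge (a point): Hinge axis (vertical) of the door at bench height, in the panel's mid-plane: x = -100, y = +130 mm of the case. Shut, the panel runs from here along -y of the case, outer face at x = -105 mm.
- door_edge (a point): Top corner of the door's outer face at its free edge, 119 mm above the bench, 256 mm from the hinge axis.
- lid (a joint): Angle of the blue lid (rad): 0 shut, grows as it opens upward, near 1.5 upright. Plate 200 (hinge to front edge) x 260 x 8 mm; shut, its top is 133 mm above the bench and its front lip laps over the shut door. A stiff hinge keeps it where left; below about 0.13 rad the catch resists with about 8 N at the front edge, and past about 0.06 rad it snaps the lid home.
- lid_hinge (a point): Middle of the lid's hinge axis (along y of the case) at x = +95 mm, 129 mm above the bench, at mid-thickness of the lid.
- lid_edge (a point): Middle of the lid's front edge on its outer (upper) face, 200 mm from the hinge axis.
- pulley: Red cast belt pulley lying flat on the bench: 110 mm diameter, rim 55 mm high, orange hub 36 mm diameter standing up to 70 mm, 0.5 to 0.9 kg. Origin: middle of its underside; z up along its axle.
- oil: White oil bottle with red cap and yellow label, 64 mm diameter, 160 high, standing loose; leave alone. Origin: middle of its underside.
- bin: Yellow open parts bin 90 x 90 x 50 mm with brass fittings, loose; leave alone. Origin: middle of its underside.
- angle_plate: Steel angle plate 70 (x) x 50 (y) x 50 mm high, loose; leave alone. Origin: middle of its underside.

How it is judged:
By the outcome, as a careful person would: the job done as asked, in the order asked, and still so for the second after the job is handed in, with the robot touching nothing.
It also fails if it takes over 69 s, if anything falls off the work surface, if the arm or the gripper's body presses on something with over 40 N, if the wrist force passes 120 N, or if a joint passes its speed limit or range.

## Working session

There is one attempt and no reset: what is moved stays moved. The work goes in short steps, Python scripts to look and compute and a shell command to move; the robot and the scene stay as the last step left them, time stands still between calls to the robot, and variables do not carry over. Pictures are saved under pics/ and viewed, about 8 in all and at most 12, crops included, and the job is handed in when it is done.

```bash
ls; mkdir -p pics
python3 - <<'E'
from station import env
import cv2
s=env.get_state();print(s)
for n in("scene","top"):
    im=env.camera(n);cv2.imwrite(f"pics/{n}0.png",im);c=env.get_calibration(n);print(n,c)
E
```

```text
pics
{'clock': 0.0, 'q': array([-1.41150457e+00,  2.07427197e-01,  1.54292828e+00, -1.11563976e-05,
        1.39347980e+00, -1.50500812e-01]), 'qvel': array([ 0.00113772, -0.00079911, -0.00099035, -0.00094575, -0.00251071,
        0.00039006]), 'joint_torque': array([ 1.62462173e-03, -3.70880556e+01, -2.81415224e+01,  6.97888574e-02,
        3.60397669e-02, -1.69028131e-04]), 'eef_pos': array([ 0.17518849, -0.5470548 ,  0.30149865]), 'eef_rot': array([ 0.57058679,  0.41742956,  0.57171848, -0.4163187 ]), 'contact_force': array([ 0.68727029, -1.05896671,  0.13926536]), 'torque': array([-0.01576642,  0.01361528, -0.03635213]), 'opening': 0.09391025598354986}
scene {'mtx': array([[399.86853123,   0.        , 283.5711713 ],
       [  0.        , 399.86853123, 212.41298261],
       [  0.        ,   0.        ,   1.        ]]), 'R': array([[ 0.62130101,  0.78356597, -0.00307043],
       [ 0.55951841, -0.44638686, -0.6983394 ],
       [-0.54856559,  0.43216101, -0.7157602 ]]), 't': array([-0.33517339, -0.27968961,  1.31471435])}
top {'mtx': array([[385.97378765,   0.        , 283.15633312],
       [  0.        , 385.97378765, 208.71952293],
       [  0.        ,   0.        ,   1.        ]]), 'R': array([[-0.00931591, -0.9999517 , -0.00313377],
       [-0.99907874,  0.00943898, -0.04186383],
       [ 0.04189139,  0.00274088, -0.99911841]]), 't': array([-0.03466381,  0.57223763,  1.01767112])}
```

View pics/scene0.png

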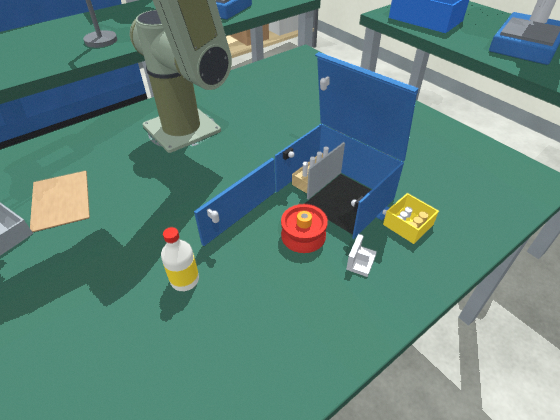

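View pics/top0.png

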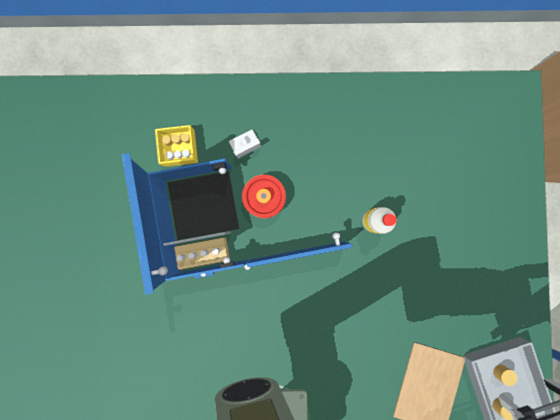

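The pictures show the doorway facing world -y. In the top view the pulley is at (264,196), the door runs from about (237,268) to (350,244), and the oil bottle is at (380,220). I'll zoom in to get the corners.

```bash
cat > h.py <<'E'
from station import env
import numpy as np, cv2
def ray(n,u,v,z,c=None):
    c=c or env.get_calibration(n);K,R,t=c["mtx"],c["R"],c["t"]
    d=R.T@np.linalg.inv(K)@[u,v,1];o=-R.T@t
    return (o+d*(z-o[2])/d[2])[:2]
def proj(n,X):
    c=env.get_calibration(n);p=c["mtx"]@(c["R"]@np.array(X)+c["t"]);return p[:2]/p[2]
E
python3 - <<'E'
from h import *
im=cv2.imread("pics/top0.png")
cv2.imwrite("pics/crop0.png",cv2.resize(im[120:310,115:405],None,fx=2.7,fy=2.7,interpolation=cv2.INTER_CUBIC))
hsv=cv2.cvtColor(im,cv2.COLOR_BGR2HSV)
m=((hsv[...,0]<8)|(hsv[...,0]>172))&(hsv[...,1]>150)&(hsv[...,2]>90)
n,l,s,c=cv2.connectedComponentsWithStats(m.astype(np.uint8))
for i in range(1,n):
    if s[i,4]>30: print("red",s[i],c[i],ray("top",*c[i],.055))
for nm,u,v,z in[("hub",264,196,.07),("oilcap",389,219,.16),("bin",176,146,.05),("plate",245,144,.03),("doorend",350,244,.119),("catchwall",226,160,.125)]:print(nm,ray("top",u,v,z))
E
```

```text
red [ 242  175   44   43 1282] [263.68330733 195.99687988] [0.60314673 0.00939229]
red [383 214  13  12 117] [388.99145299 219.37606838] [ 0.54032663 -0.30983898]
hub [0.60199908 0.00779882]
oilcap [ 0.53995051 -0.28143373]
bin [0.73540879 0.235735  ]
plate [0.74308621 0.05905696]
doorend [ 0.48187599 -0.19858882]
catchwall [0.68487852 0.09506211]
```

View pics/crop0.png

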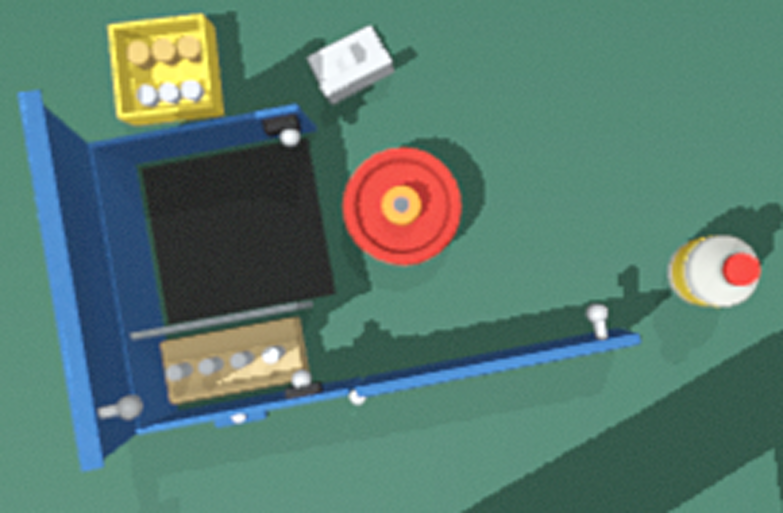

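Run:
```python
from h import *
P=lambda cu,cv,z: ray("top",115+cu/2.7,120+cv/2.7,z)
A=P(298,106,.125);B=P(95,146,.125);C=P(137,432,.125);D=P(325,399,.125)
L1=P(20,92,.329);L2=P(80,468,.329);E0=P(640,338,.119)
for n,v in dict(A=A,B=B,C=C,D=D,L1=L1,L2=L2,E=E0).items():print(n,v.round(4))
print("AB",np.linalg.norm(A-B),"BC",np.linalg.norm(B-C),"CD",np.linalg.norm(C-D),"L",np.linalg.norm(L1-L2))
an=lambda d:np.arctan2(d[1],d[0])
print("yaw",an(B-A),an(C-D),an(L1-L2)+np.pi/2,an(B-C)+np.pi/2)
```

```text
A [0.6867 0.0966]
B [0.6529 0.2761]
C [0.4015 0.2381]
D [0.4287 0.0737]
L1 [0.6631 0.2569]
L2 [0.406  0.2141]
E [ 0.479  -0.2034]
AB 0.18272179817596734 BC 0.2542108177595818 CD 0.1666196013188179 L 0.260648779448715
yaw 1.7568539551915265 1.7347283516337288 1.7358304022928996 1.7208759800716247
```

```bash
cat >> h.py <<'E'
from scipy.spatial.transform import Rotation as Ro
CC=np.array([.543,.165]);YAW=1.737
XC=np.array([np.cos(YAW),np.sin(YAW)]);YC=np.array([-XC[1],XC[0]])
def w(x,y): return CC+x*XC+y*YC          # case -> world
def c(p): d=np.array(p)[:2]-CC;return np.array([d@XC,d@YC])
def rel(target,zang=None):
    s=env.get_state();R=Ro.from_quat(s["eef_rot"],scalar_first=True).as_matrix();p=s["eef_pos"]
    print("t",round(s["clock"],2),"pos",p.round(4),"case",c(p).round(4),"F",s["contact_force"].round(1),"open",round(s["opening"],4))
    print("tool x",R[:,0].round(3),"y",R[:,1].round(3),"z",R[:,2].round(3))
    yaw=0
    if zang is not None:
        a=np.array([np.cos(zang),np.sin(zang),0]);yaw=np.arctan2(-a@R[:,1],a@R[:,2])
        yaw=(yaw+np.pi/2)%np.pi-np.pi/2
        R2=R@Ro.from_euler("x",yaw).as_matrix()
    else:R2=R
    print("yaw",round(yaw,3),"shift cm after yaw",(R2.T@(np.array(target)-p)*100).round(2),"q",s["q"].round(2))
E
python3 -c "
from h import *
print('pulley case',c([.6025,.0087]),'door end',c([.479,-.203]),'hinge',w(-.1,.13),'oil',c([.54,-.285]),'plate',c([.743,.06]),'bin',c([.735,.235]))
rel([.6025,.0087,.25],YAW-np.pi/2)"
```

```text
pulley case [-0.16398983 -0.03282189] door end [-0.35234081  0.12399983] hinge [0.43133536 0.04487087] oil [-0.44330265  0.07740645] plate [-0.136641   -0.17987284] bin [ 0.037271 -0.200935]
t 0.1 pos [ 0.1752 -0.5471  0.3016] case [-0.6414  0.4805] F [ 0.5 -0.8 -0.3] open 0.0943
tool x [-0.     0.002 -1.   ] y [0.952 0.305 0.   ] z [ 0.305 -0.952 -0.002]
yaw -1.427 shift cm after yaw [ 5.26 47.73 51.34] q [-1.41  0.21  1.54  0.    1.39 -0.15]
```

```bash
python3 -m creep '[[0,6.2,0,-0.11],[0,6.2,0,-0.11],[0,6.2,0,-0.11],[0,6.2,0,-0.11],[0,6.2,0,-0.11],[0,6.2,0,-0.11],[0,6.2,0,-0.11],[0,6.2,0,-0.11]]' 0.7; python3 -c "
from h import *
rel([.6025,.0087,.25],YAW-np.pi/2)"
```

```text
clock: 1.1
eef_pos: [0.544, -0.2366, 0.2972]
eef_rot: [0.694, 0.13, 0.697, -0.126]
contact_force: [-0.0, -0.4, 0.2]
opening: 0.0658
t 1.1 pos [ 0.544  -0.2366  0.2972] case [-0.3962  0.0655] F [-0.  -0.4  0.2] open 0.0658
tool x [-0.004  0.006 -1.   ] y [0.355 0.935 0.004] z [ 0.935 -0.355 -0.006]
yaw -0.53 shift cm after yaw [ 4.84 23.19  9.85] q [-0.56  0.25  1.5   0.    1.4  -0.19]
```

```bash
python3 -m creep '[[0,5,1,-0.13],[0,4.5,1,-0.13],[0,4.5,1,-0.13],[0,4,1,-0.14],[1,2,1,0],[1,1,0.5,0],[1,0,0,0],[0,0,0,0]]'
python3 - <<'E'
from h import *
rel([.6025,.0087,.158],YAW-np.pi/2)
cal=env.get_calibration("wrist");im=env.camera("wrist");cv2.imwrite("pics/w1.png",im)
hsv=cv2.cvtColor(im,cv2.COLOR_BGR2HSV);H,S,V=cv2.split(hsv)
for nm,m,z in(("red",((H<6)|(H>172))&(S>150)&(V>80),.055),("hub",(H>=9)&(H<22)&(S>150)&(V>120),.07)):
    n,l,s,ce=cv2.connectedComponentsWithStats(m.astype(np.uint8))
    for i in range(1,n):
        if s[i,4]>300:
            pts=cv2.findContours((l==i).astype(np.uint8),0,2)[0][0]
            h=cv2.convexHull(pts);e=cv2.fitEllipse(h)
            print(nm,s[i],e[0],ray("wrist",*e[0],z,cal),"diam",e[1])
E
```

```text
clock: 2.1
eef_pos: [0.6235, -0.0236, 0.2618]
eef_rot: [0.7, -0.065, 0.708, 0.071]
contact_force: [0.7, -0.3, 0.6]
opening: 0.0658
t 2.1 pos [ 0.6235 -0.0236  0.2618] case [-0.1993 -0.0482] F [ 0.7 -0.3  0.6] open 0.0658
tool x [-0.012  0.008 -1.   ] y [-0.191  0.982  0.01 ] z [ 0.982  0.191 -0.01 ]
yaw 0.026 shift cm after yaw [10.43  3.43 -1.43] q [-0.18  0.35  1.45  0.01  1.36 -0.37]
red [  203   100   130   130 11564] (267.5603332519531, 164.6406707763672) [0.60442309 0.01206061] diam (128.77500915527344, 130.75241088867188)
```

View pics/w1.png

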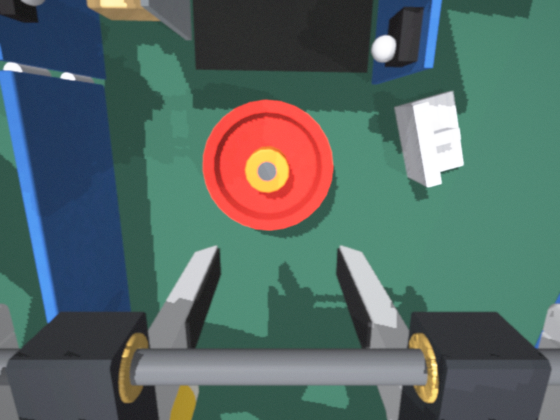

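```bash
python3 -m creep '[[0,1.8,-0.6,0.026],[0,1.8,-0.6,0],[2,0,0,0],[2.2,0,0,0],[2.2,0,0,0],[2,0,0,0],[1,0,0,0],[0,0,0,0]]'
python3 - <<'E'
from h import *
rel([.604,.0107,.156],YAW-np.pi/2)
E
```

```text
clock: 3.15
eef_pos: [0.6058, 0.0077, 0.1717]
eef_rot: [0.705, -0.055, 0.705, 0.059]
contact_force: [-1.0, -0.6, 0.3]
opening: 0.0659
t 3.15 pos [0.6058 0.0077 0.1717] case [-0.1656 -0.0359] F [-1.  -0.6  0.3] open 0.0659
tool x [-0.001  0.005 -1.   ] y [-0.16   0.987  0.005] z [ 0.987  0.16  -0.   ]
yaw -0.005 shift cm after yaw [ 1.57  0.32 -0.13] q [-0.13  0.4   1.58  0.01  1.16 -0.3 ]
```

```bash
python3 -m creep '[[0.5,0.3,-0.13,0],[0.8,0,0,0],[0.3,0,0,0],[0,0,0,0],[0,0,0,0],[0,0,0,0],[0,0,0,0],[0,0,0,0]]'; python3 -m creep '[[0,0,0,0],[0,0,0,0],[0,0,0,0],[0,0,0,0],[0,0,0,0],[0,0,0,0],[0,0,0,0],[0,0,0,0]]' 0.1
python3 - <<'E'
from h import *
rel([*w(-.005,-.041),.156],YAW-np.pi/2)
E
```

```text
clock: 4.15
eef_pos: [0.6058, 0.0105, 0.1577]
eef_rot: [0.707, -0.055, 0.703, 0.058]
contact_force: [-0.8, 0.1, -0.4]
opening: 0.0659
clock: 5.15
eef_pos: [0.6053, 0.0104, 0.1578]
eef_rot: [0.706, -0.056, 0.704, 0.058]
contact_force: [-1.2, -0.5, 0.8]
opening: 0.0352
t 5.15 pos [0.6053 0.0104 0.1578] case [-0.1628 -0.0359] F [-1.2 -0.5  0.8] open 0.0352
tool x [ 0.003  0.004 -1.   ] y [-0.161  0.987  0.004] z [0.987 0.161 0.004]
yaw -0.005 shift cm after yaw [ 0.24 15.78  0.51] q [-0.13  0.42  1.59  0.01  1.13 -0.29]
```

```bash
python3 -m creep '[[0,1,0,0],[0,2,0.1,0],[0,2,0.1,0],[0,2,0.1,0],[0,2,0.1,0],[0,2,0.1,0],[0,1,0,0],[0,0,0,0]]'
python3 - <<'E'
from h import *
rel([*w(-.005,-.041),.157],YAW-np.pi/2)
E
```

```text
clock: 6.15
eef_pos: [0.5904, 0.1363, 0.1578]
eef_rot: [0.707, -0.058, 0.703, 0.057]
contact_force: [0.2, -1.3, -0.3]
opening: 0.035
t 6.15 pos [0.5904 0.1363 0.1578] case [-0.0362 -0.0419] F [ 0.2 -1.3 -0.3] open 0.035
tool x [ 0.005 -0.001 -1.   ] y [-0.163  0.987 -0.002] z [0.987 0.163 0.005]
yaw -0.002 shift cm after yaw [ 0.07  3.12 -0.09] q [ 0.08  0.42  1.59 -0.    1.13 -0.08]
```

```bash
python3 -m creep '[[0,1,0,0],[0,1,0,0],[0,0.9,0,0],[0,0,0,0],[0,0,0,0],[0,0,0,0],[0,0,0,0],[0,0,0,0]]';python3 -m creep '[[0,0,0,0],[0,0,0,0],[0,0,0,0],[0,0,0,0],[-3,0,0,0],[-5,0,0,0],[-6,0,0,0],[-6,0,0,0]]' 0.6
python3 - <<'E'
from h import *
rel([*w(-.005,-.041),.157],YAW-np.pi/2)
im=env.camera("scene");cv2.imwrite("pics/s2.png",im)
E
```

```text
clock: 7.15
eef_pos: [0.5858, 0.1649, 0.1578]
eef_rot: [0.707, -0.057, 0.703, 0.057]
contact_force: [1.3, -2.1, -0.5]
opening: 0.0348
clock: 8.15
eef_pos: [0.5815, 0.1658, 0.3548]
eef_rot: [0.7, -0.056, 0.709, 0.057]
contact_force: [1.2, -0.5, 0.5]
opening: 0.0565
t 8.15 pos [0.5815 0.1658 0.3548] case [-0.0056 -0.0381] F [ 1.2 -0.5  0.5] open 0.0565
tool x [-0.012  0.001 -1.   ] y [-0.16   0.987  0.003] z [ 0.987  0.16  -0.012]
yaw -0.006 shift cm after yaw [19.77 -0.    0.53] q [ 0.13  0.24  1.39  0.    1.52 -0.03]
```

View pics/s2.png

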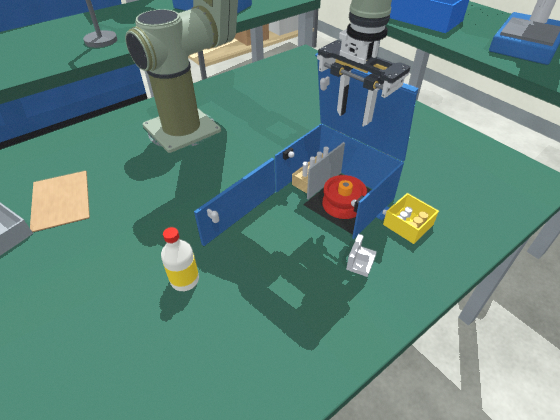

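Pulley is in the bay at (345,197), and the door and neighbours haven't moved. Next I'll bring the closed fingers outside the door.

```bash
python3 -m creep '[[0,-4.9,-3.6,0],[0,-4.9,-3.6,0],[0,-4.9,-3.6,0],[0,-4.9,-3.6,0],[0,-4.9,-3.6,0],[0,-4.2,-3,0],[0,0,0,0],[0,0,0,0]]' 0
python3 - <<'E'
from h import *
rel([*w(-.30,.175),.172],YAW-np.pi/2)
im=env.camera("top");cv2.imwrite("pics/t3.png",im[120:310,115:405])
hsv=cv2.cvtColor(im,cv2.COLOR_BGR2HSV);H,S,V=cv2.split(hsv)
m=((H<8)|(H>172))&(S>150)&(V>90)
n,l,s,ce=cv2.connectedComponentsWithStats(m.astype(np.uint8))
for i in range(1,n):
    if s[i,4]>200: print(s[i],c(ray("top",*ce[i],.055)))
E
```

```text
clock: 9.2
eef_pos: [0.4213, -0.1584, 0.3666]
eef_rot: [0.712, -0.057, 0.698, 0.058]
contact_force: [-0.1, -0.0, -0.1]
opening: 0.0006
t 9.2 pos [ 0.4213 -0.1584  0.3666] case [-0.2988  0.1735] F [-0.1 -0.  -0.1] open 0.0006
tool x [ 0.02   0.002 -1.   ] y [-0.162  0.987 -0.001] z [0.987 0.162 0.02 ]
yaw -0.003 shift cm after yaw [19.46 -0.09 -0.54] q [-0.56 -0.12  1.75  0.01  1.5  -0.72]
[ 182  183   47   43 1409] [-0.0113069 -0.0389484]
```

```bash
python3 -m creep '[[4,0,0,0],[5,0,0,0],[5,0,0,0],[4,0,0,0],[1.4,0,0,0],[0,0,0,0],[0,0,0,0],[0,0,0,0]]'
python3 - <<'E'
from h import *
s=env.get_state();p=c(s["eef_pos"])
rel([*w(-.30,.155),.172],YAW-np.pi/2)
for th in np.arange(1.6,-.01,-.2):
    P=np.array([-.1,.13])+.19*np.array([-np.sin(th),-np.cos(th)])+.018*np.array([-np.cos(th),np.sin(th)]);d=P-p;print(round(th,2),P.round(3),"y",round(d[0]*100,1),"z",round(-d[1]*100,1));p=P
E
```

```text
clock: 10.25
eef_pos: [0.4342, -0.1517, 0.1731]
eef_rot: [0.715, -0.066, 0.693, 0.062]
contact_force: [0.6, -0.2, 0.2]
opening: 0.0002
t 10.25 pos [ 0.4342 -0.1517  0.1731] case [-0.2944  0.1597] F [ 0.6 -0.2  0.2] open 0.0002
tool x [ 0.032 -0.003 -0.999] y [-0.18   0.984 -0.009] z [0.983 0.18  0.031]
yaw 0.015 shift cm after yaw [ 0.13 -0.56  0.46] q [-0.53  0.1   1.96  0.02  1.05 -0.72]
1.6 [-0.289  0.154] y 0.5 z 0.6
1.4 [-0.29   0.115] y -0.1 z 3.8
1.2 [-0.284  0.078] y 0.7 z 3.8
1.0 [-0.27   0.042] y 1.4 z 3.5
0.8 [-0.249  0.011] y 2.1 z 3.2
0.6 [-0.222 -0.017] y 2.7 z 2.7
0.4 [-0.191 -0.038] y 3.2 z 2.1
0.2 [-0.155 -0.053] y 3.5 z 1.5
0.0 [-0.118 -0.06 ] y 3.7 z 0.7
```

```bash
python3 -m creep '[[0,0,1.2,0.015],[0,0,1.2,0],[0,0.1,1.2,0],[0,0.2,1.2,0],[0,0.2,1.2,0],[0,0.3,1.2,0],[0.1,0.3,1.2,0],[0.1,0.4,1.2,0]]'
python3 - <<'E'
from h import *
rel([*w(-.27,.042),.172],YAW-np.pi/2)
E
```

```text
clock: 11.25
eef_pos: [0.5337, -0.1197, 0.1761]
eef_rot: [0.717, -0.061, 0.693, 0.055]
contact_force: [0.1, 0.5, -0.1]
opening: 0.0005
t 11.25 pos [ 0.5337 -0.1197  0.1761] case [-0.2793  0.0563] F [ 0.1  0.5 -0.1] open 0.0005
tool x [ 0.035 -0.005 -0.999] y [-0.163  0.987 -0.01 ] z [0.986 0.163 0.033]
yaw -0.002 shift cm after yaw [0.45 0.93 1.41] q [-0.38  0.27  1.75  0.01  1.09 -0.55]
```

Run:
```python
from h import *
im=env.camera("top");cv2.imwrite("pics/t4.png",cv2.resize(im[120:310,115:405],None,fx=2.7,fy=2.7,interpolation=cv2.INTER_CUBIC))
```

```text
(no output)
```

View pics/t4.png

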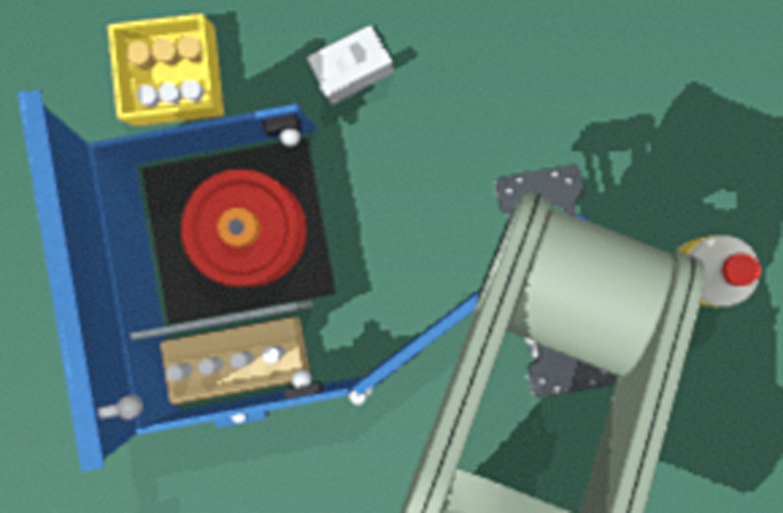

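The door is following and stands about half open, with the oil bottle untouched and the pulley well in. I'll keep pushing.

```bash
python3 -m creep '[[0.2,0.5,1.4,0],[0.2,0.7,1.4,0],[0.1,0.9,1.4,0],[0.1,1,1.4,0],[0.1,1.1,1.3,0],[0.1,1.2,1.2,0],[0.1,1.2,1.1,0],[0.1,1.2,1,0]]'
python3 - <<'E'
from h import *
rel([*w(-.17,-.048),.172],YAW-np.pi/2)
E
```

```text
clock: 12.3
eef_pos: [0.6291, -0.019, 0.1683]
eef_rot: [0.717, -0.061, 0.692, 0.055]
contact_force: [-0.6, 0.7, -0.0]
opening: 0.0004
t 12.3 pos [ 0.6291 -0.019   0.1683] case [-0.1957 -0.0545] F [-0.6  0.7 -0. ] open 0.0004
tool x [ 0.036 -0.005 -0.999] y [-0.163  0.987 -0.01 ] z [0.986 0.163 0.035]
yaw -0.002 shift cm after yaw [-0.42  2.57 -0.63] q [-0.17  0.44  1.54  0.    1.13 -0.33]
```

```bash
python3 -m creep '[[0,1,0.2,0],[0,1,0.2,0],[0,1,0.2,0],[0,1,0.1,0],[0,0.9,0.1,0],[0,0.8,0,0],[0,0.8,0,0],[0,0.6,0,0]]'
python3 - <<'E'
from h import *
rel([*w(-.113,-.062),.170],YAW-np.pi/2)
E
```

```text
clock: 13.3
eef_pos: [0.6263, 0.0548, 0.1684]
eef_rot: [0.718, -0.063, 0.691, 0.053]
contact_force: [3.5, -7.9, -2.7]
opening: 0.0004
t 13.3 pos [0.6263 0.0548 0.1684] case [-0.1225 -0.0639] F [ 3.5 -7.9 -2.7] open 0.0004
tool x [ 0.04  -0.011 -0.999] y [-0.163  0.986 -0.017] z [0.986 0.164 0.038]
yaw -0.002 shift cm after yaw [-0.18  0.94 -0.19] q [-0.05  0.43  1.54 -0.01  1.13 -0.21]
```

```bash
python3 -m creep '[[0,0.4,0,0],[0,0.4,0,0],[0,0.4,0,0],[0,0.4,0,0],[0,0.4,0,0],[0,0.4,0,0],[0,0.3,0,0],[0,0,0,0]]'
python3 - <<'E'
from h import *
rel([*w(-.113,-.062),.170],YAW-np.pi/2)
E
```

```text
clock: 14.3
eef_pos: [0.6238, 0.0699, 0.1684]
eef_rot: [0.719, -0.073, 0.69, 0.044]
contact_force: [-0.6, 1.4, -0.1]
opening: 0.0008
t 14.3 pos [0.6238 0.0699 0.1684] case [-0.1072 -0.0639] F [-0.6  1.4 -0.1] open 0.0008
tool x [ 0.044 -0.038 -0.998] y [-0.164  0.985 -0.045] z [0.985 0.166 0.037]
yaw -0.001 shift cm after yaw [-0.14 -0.59 -0.19] q [-0.01  0.43  1.55 -0.04  1.12 -0.16]
```

```bash
python3 -m creep '[[0,-2,0,0],[-2,-1,0,0],[-5,0,0,0],[-6,0,-1,0],[-6,0,-1,0],[-6,0,-1,0],[-4,0,-1,0],[0,0,0,0]]'
python3 - <<'E'
from h import *
rel([*w(.14,0),.45],YAW-np.pi/2)
im=env.camera("scene");cv2.imwrite("pics/s5.png",im)
im=env.camera("top");cv2.imwrite("pics/t5.png",cv2.resize(im[120:310,115:405],None,fx=2.7,fy=2.7,interpolation=cv2.INTER_CUBIC))
E
```

```text
clock: 15.3
eef_pos: [0.5744, 0.0417, 0.4754]
eef_rot: [0.722, -0.072, 0.687, 0.045]
contact_force: [0.2, -1.2, 0.2]
opening: 0.0001
t 15.3 pos [0.5744 0.0417 0.4754] case [-0.1268 -0.0106] F [ 0.2 -1.2  0.2] open 0.0001
tool x [ 0.052 -0.034 -0.998] y [-0.163  0.986 -0.042] z [0.985 0.165 0.046]
yaw -0.002 shift cm after yaw [ 1.37 26.76 -1.12] q [-0.06  0.11  1.31 -0.03  1.67 -0.23]
```

View pics/s5.png

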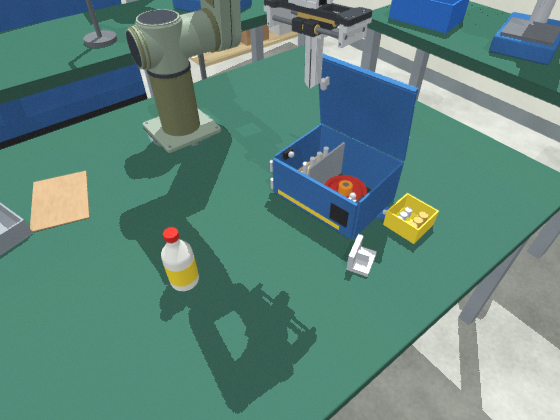

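```bash
python3 -m creep '[[-0.2,4.5,-0.2,0],[-0.2,4.5,-0.2,0],[-0.2,4.5,-0.2,0],[-0.2,4.5,-0.2,0],[-0.2,4.5,-0.2,0],[-0.1,4,0,0],[0,0,0,0],[0,0,0,0]]'
python3 - <<'E'
from h import *
rel([*w(.14,0),.38],YAW-np.pi/2)
im=env.camera("top");cv2.imwrite("pics/t6.png",cv2.resize(im[120:310,115:405],None,fx=2.7,fy=2.7,interpolation=cv2.INTER_CUBIC))
E
```

```text
clock: 16.4
eef_pos: [0.5168, 0.3066, 0.444]
eef_rot: [0.704, -0.073, 0.706, 0.042]
contact_force: [0.5, 0.5, -1.0]
opening: 0.0002
t 16.4 pos [0.5168 0.3066 0.444 ] case [0.144  0.0024] F [ 0.5  0.5 -1. ] open 0.0002
tool x [ 0.001 -0.044 -0.999] y [-0.162  0.986 -0.044] z [ 0.987  0.162 -0.006]
yaw -0.003 shift cm after yaw [ 6.41 -0.12  0.28] q [ 0.41  0.21  1.26 -0.04  1.7   0.24]
```

View pics/t6.png

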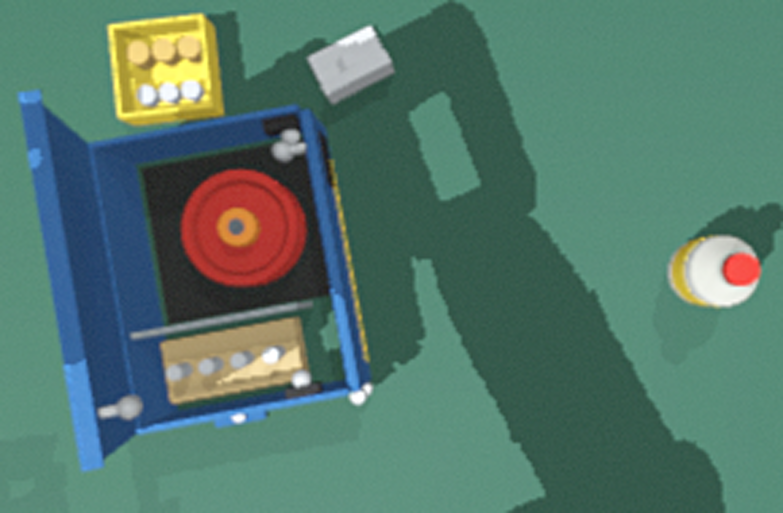

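The door sits shut with its striker at the catch ball, and the pulley is clear of it. The bin, plate and bottle haven't moved. Now the fingers go down behind the lid.

```bash
python3 -m creep '[[3,0,0,0],[3,0,0,0],[1.2,0,0,0],[0,-1.5,0,0],[0,-1.5,0,0],[0,-1,0,0],[0,-1.3,0,0],[0.1,-1.3,0,0]]'
python3 - <<'E'
from h import *
rel([*w(.057,0),.367],YAW-np.pi/2)
E
```

```text
clock: 17.45
eef_pos: [0.5305, 0.23, 0.3757]
eef_rot: [0.706, -0.069, 0.704, 0.041]
contact_force: [-0.7, 3.2, -1.7]
opening: 0.0003
t 17.45 pos [0.5305 0.23   0.3757] case [0.0662 0.0016] F [-0.7  3.2 -1.7] open 0.0003
tool x [ 0.006 -0.039 -0.999] y [-0.155  0.987 -0.04 ] z [ 0.988  0.155 -0.001]
yaw -0.011 shift cm after yaw [ 0.9  -0.88  0.16] q [ 0.28  0.17  1.43 -0.04  1.54  0.12]
```

```bash
python3 -m creep '[[0.5,-1.3,0,0],[0.6,-1.3,0,0],[0.7,-1.2,0,0],[0.8,-1.1,0,0],[0.9,-1,0,0],[1,-0.9,0,0],[1.1,-0.8,0,0],[1.2,-0.7,0,0]]'
python3 - <<'E'
from h import *
rel([*w(-.03,0),.288],YAW-np.pi/2)
E
```

```text
clock: 18.45
eef_pos: [0.5453, 0.1389, 0.3078]
eef_rot: [0.707, -0.069, 0.703, 0.04]
contact_force: [0.3, 1.4, 1.0]
opening: 0.0005
t 18.45 pos [0.5453 0.1389 0.3078] case [-0.0261  0.0021] F [0.3 1.4 1. ] open 0.0005
tool x [ 0.008 -0.04  -0.999] y [-0.154  0.987 -0.041] z [0.988 0.154 0.002]
yaw -0.011 shift cm after yaw [ 2.   -0.3   0.21] q [ 0.11  0.18  1.57 -0.04  1.4  -0.03]
```

```bash
python3 -m creep '[[0.9,-0.6,0,0],[0.9,-0.5,0,0],[0.9,-0.5,0,0],[0.9,-0.4,0,0],[0.8,-0.3,0,0],[0.7,-0.2,0,0],[0.6,-0.2,0,0],[0.4,0,0,0]]'
python3 - <<'E'
from h import *
rel([*w(-.06,0),.230],YAW-np.pi/2)
E
```

```text
clock: 19.45
eef_pos: [0.5499, 0.1076, 0.2442]
eef_rot: [0.706, -0.069, 0.703, 0.04]
contact_force: [-1.7, -0.1, 4.1]
opening: 0.0005
t 19.45 pos [0.5499 0.1076 0.2442] case [-0.0578  0.0027] F [-1.7 -0.1  4.1] open 0.0005
tool x [ 0.007 -0.04  -0.999] y [-0.154  0.987 -0.041] z [0.988 0.154 0.001]
yaw -0.011 shift cm after yaw [ 1.43 -0.16  0.27] q [ 0.06  0.23  1.64 -0.04  1.27 -0.09]
```

```bash
python3 -m creep '[[0.3,0,0,0],[0.3,0,0,0],[0.3,0,0,0],[0.3,0,0,0],[0.3,0,0,0],[0.2,0,0,0],[0.2,0,0,0],[0,0,0,0]]'
python3 - <<'E'
from h import *
rel([*w(-.06,0),.230],YAW-np.pi/2)
E
```

```text
clock: 20.45
eef_pos: [0.5503, 0.1065, 0.2309]
eef_rot: [0.706, -0.07, 0.703, 0.04]
contact_force: [0.5, 0.3, 0.1]
opening: 0.0001
t 20.45 pos [0.5503 0.1065 0.2309] case [-0.0589  0.0025] F [0.5 0.3 0.1] open 0.0001
tool x [ 0.008 -0.042 -0.999] y [-0.155  0.987 -0.043] z [0.988 0.155 0.001]
yaw -0.011 shift cm after yaw [ 0.1  -0.1   0.25] q [ 0.06  0.25  1.65 -0.04  1.24 -0.09]
```

```bash
python3 -m creep '[[0.1,0,0,0],[0.15,0,0,0],[0.1,0,0,0],[0,0,0,0],[0,0,0,0],[0,0,0,0],[0,0,0,0],[0,0,0,0]]'; python3 -m creep '[[-1,0,0,0],[-3,0,0,0],[-5,0,0,0],[-5,-3,0,0],[-2,-5,-3,0],[0,-5,-3,0],[0,-5,-3,0],[0,0,0,0]]'
python3 - <<'E'
from h import *
rel([*w(-.06,0),.230])
a=env.camera("top");b=env.camera("scene")
A=cv2.resize(a[120:310,115:405],(600,393));B=cv2.resize(b[110:300,150:440],(600,393))
cv2.imwrite("pics/f.png",cv2.resize(np.vstack([A,B]),(458,600)))
E
```

```text
clock: 21.45
eef_pos: [0.5506, 0.1064, 0.2305]
eef_rot: [0.706, -0.07, 0.703, 0.04]
contact_force: [-1.9, 0.3, 3.8]
opening: 0.0001
clock: 22.45
eef_pos: [0.4877, -0.084, 0.4041]
eef_rot: [0.707, -0.073, 0.702, 0.039]
contact_force: [-0.1, 0.2, 0.7]
opening: 0.0009
t 22.45 pos [ 0.4877 -0.084   0.4041] case [-0.2365  0.0957] F [-0.1  0.2  0.7] open 0.0009
tool x [ 0.01  -0.047 -0.999] y [-0.157  0.986 -0.048] z [0.988 0.157 0.003]
yaw 0 shift cm after yaw [16.56 18.55  9.37] q [-0.32 -0.04  1.6  -0.04  1.56 -0.48]
```

View pics/f.png

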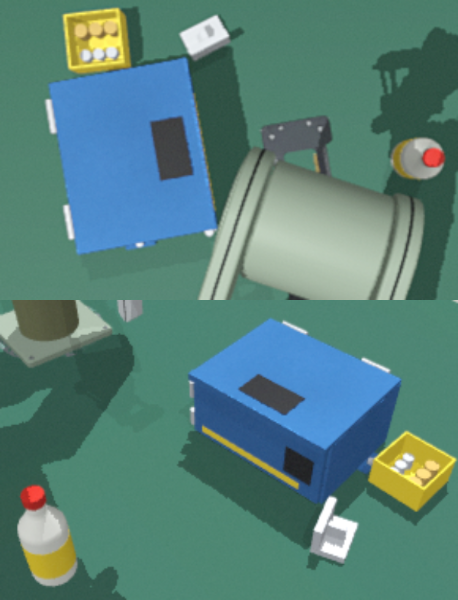

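The lid and door are both shut flush, the neighbours stand where they were, and the gripper is clear. I'm handing in.

```bash
python3 -c "
from station import env
print(env.hand_in())"
```

```text
the job is handed in; nothing more can be done
None
```

I handed the job in at about 22.5 s of the 69 s, done in the order asked. No check failed or disagreed.

- **Pulley:** I gripped it by the hub and slid it flat along the bench into the wide bay. It measured at case x ≈ -11 mm, y ≈ -39 mm, so its front edge is about 29 mm behind the door's inner face.
- **Door:** I pushed it shut with closed fingers. The catch resisted with about 8 N, then the force fell to nothing with the fingertips within about 2 mm of the shut position. The top picture showed the striker at the catch ball.
- **Lid:** I pushed it over from behind and pressed it down until it snapped. It stopped with its top at about 133.5 mm, against 133 mm when shut, and a further light press was met by a hard stop.
- **Surroundings:** The last pictures show the case closed flush and the bottle, bin and angle plate standing where they were. The arm was clear of everything. I judged the neighbours by eye from the pictures and did not measure them again.

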